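# Hand the signing board out through the counter hatch

## Robot

A 7-joint arm with a two-finger parallel gripper is mounted at the origin on the work surface. World frame = base frame: x ahead of the robot, y to its left, z up, the work surface at z = 0. Lengths are in m, angles in rad, forces in N, time in s.
With the tool pointing down it reaches from about 0.4 to 0.75 m from the base axis. Payload 19.5 kg.
Tool frame: the origin (TCP) lies midway between the tips of the shut fingers; the grasp point (between the pads) lies 19 mm behind it (ctrl.pinch_z is the z of the grasp point in the tool frame, in m); z points along the fingers, y is the direction in which the jaws open and shut (so a half turn about z gives the same grasp; the last joint's range is limited). The gripper opens to 85 mm and grips with 20 to 120 N. Pads are 22 mm wide; open, the fingers measure 114 mm over their backs; the gripper's body (76 mm by 85 mm) begins 54 mm behind the grasp point. The pads swing forward as they close: fully open they stand 13 mm farther back than shut.
Start: joints at [1.194, 0.707, -0.028, 1.485, 0.022, 0.951, -0.075], TCP at [0.189, -0.543, 0.231] pointing down, gripper open.
Joint ranges: [-2.71, 2.71], [-0.32, 2.16], [-1.57, 1.52], [0, 2.45], [-1.46, 4.6], [0, 2.02], [-2.83, 2.83]. Speed limits (rad/s): [1.89, 1.89, 2.57, 2.57, 3.01, 3.01, 3.01].

## Interface

Orientations are given as a unit quaternion [x, y, z, w].
In Python, from plant import ctrl gives the robot as it stands. The module is installed in compiled form; this text tells all that it offers.
- The arm moves only by the tool drive_tool, never from a script. Its argument "plan" is a list of rows, each a list of 5 numbers: the shift along the tool's x, y, z in cm, then the turn about the tool's z in degrees, then the closure in counts, from 0 (fully open) to 255 (shut). In form: [[dx, dy, dz, roll, jaw], ...]. A call has exactly 5 rows; each row is the pose to reach, as a shift and turn from the pose measured when the call began, along the tool's axes at that moment; what a row does not reach only later rows make up. A row lasts 1/12 s, in which the tool goes at most 41.7 mm and 7.16 degrees, less where a joint would pass 70% of its speed; a pose out of reach is approached as far as the arm can. A call with a gripper value outside its range is refused whole. The fingers move at their own pace and stop on an object; "grip_force" is the grip in N (left out, the last holds). Time passes only in rows, so rows that repeat a pose let the fingers close, or fill a call up. It gives the time, the measured TCP pose, the force and the opening at its end, in the units of the state.
- ctrl.get_obs(): the state, without advancing time (a new reading comes with each control period).
- ctrl.capture(name): name is "scene" or "top" or "wrist"; returns a dict with "color" (384x512x3 uint8, blue, green, red), "fx", "fy", "cx", "cy" (pixels), "k1" (the pictures are not rectified: a ray, as slopes to the right and down, at radius r is drawn at 1 + k1 r^2 times it, then the intrinsics apply), "origin" and "rotation" of the camera in the world; the wrist camera has in their place "T_tool_cam" (4x4, takes a point from camera to tool coordinates, whose origin is the TCP and whose axes are the flange's). Camera axes: x right, y down, z forward; pixel columns grow to the right and rows downward; lengths in m; the calibration is good to about 2 mm. A picture is of the moment at which its call begins: read the wrist's pose just before it. There is no depth.
- ctrl.job_done(): hands the job in, once; it reports no verdict.
Trained networks look in a picture, given as the dict that the camera call returned (one of the last four; its "shot" number tells which), for a name from the list of things; names that differ only in an ending like _2 or _b are one class to them, and where a whole thing is asked for, a point or a joint stands for the part that bears it (a point fixed in the world has none). Each returns a list of dicts, best first, with "confidence" (0 to 1); they miss things now and then, are a little off and sometimes report something else, mostly with a low value. They report only what shows in the picture. A call takes as long as a camera call. They do not tell look-alikes from the thing itself.
- ctrl.recognise(picture, thing): "box" ([left, top, right, bottom] in pixels, round what is visible of it).
- ctrl.spot_point(picture, thing): "position" ([column, row] in pixels: a listed point, or the origin of a listed thing).
The state is a dict: "time": time; "joints": joint angles; "joint_vel": joint speeds; "joint_torque": joint torques, N m; "ee_pos": TCP position; "ee_rot": TCP orientation; "wrist_force": force on the tool from outside, world axes, zero at the start; "wrist_torque": the same for the moment, N m; "gripper_width": opening from 0.0 (shut) to 1.0 (fully open).
Only numpy, scipy, OpenCV 4.12 (cv2) and the standard library are available. Lean on these libraries where they do the work, as an engineer would, in place of code of your own. Each camera call takes 0.05 s, during which the arm holds its last target. There are 200 camera calls.

## Task

A customer has to sign a slip: first move the pen from its wooden block into the mug, so that it stands there let go. Then pick up the signing board by its steel grip bar, pass its nose level through the slot of the counter screen until about 5 cm of it stands out on the customer's side, and finish while still holding it there still, carried by the gripper alone and not leaning on the slot. Leave the jar, the calculator, the bell and the mug standing where they are.

Things in the scene. Friction and masses are not known exactly. Their poses are not given: they have to be found in the camera images.
- hatch (a point): Centre of the slot in the counter screen, at mid-thickness, 104 mm above the counter. The slot is a level opening 84 mm wide (y) and 12 mm high (z) through a wooden rail 12 mm thick (x). Axes: x through the slot, level, away from the robot to the customer's side; y along the slot; z up.
- board_grip (a point): Centre of the signing board's grip bar, 31 mm above the board's underside. The bar is steel, upright on the plate, 46 mm long (x), 14 mm thick (y), its top 54 mm above the underside. Axes: x towards the nose, y across the board, z up. The plate reaches 115 mm ahead of this point and 70 mm behind it.
- board_nose (a point): Middle of the board's nose edge: 115 mm ahead (+x) of board_grip and 27 mm below it, at half the plate's thickness (4 mm above the underside). Axes as the board's.
- board: The loose signing board, about 0.25 kg, flat on the counter at the start: plywood plate 80 mm wide, 8 mm thick, with a paper slip; the last 12 mm of the nose are 68 mm wide and 5 mm thick. Origin on its underside, 31 mm below board_grip; axes as there. Balance point about 10 mm ahead of the bar's centre.
- screen: The counter screen, fixed: upright wooden frame with clear panes, 250 mm wide, 200 mm tall, end posts 22 mm thick, foot 70 mm deep and 12 mm high. Origin at counter level, 104 mm straight below hatch; axes as hatch.
- pen_center (a point): Centre, half-way up, of a loose black marker pen with grey cap, a round stick of 14 mm diameter, 150 mm long, 30 g; z to its cap end. It starts upright, cap up, in a 20 mm hole of a fixed wooden block 80 x 80 mm, 45 mm high; pen foot 10 mm above the counter, top at 160 mm.
- pen: The same pen; origin at the centre of its foot, 75 mm below pen_center.
- mug: Loose white ceramic mug, 0.35 kg, 90 mm high, outer radius 40 mm, wall 4 mm, inner floor about 5 mm up; handle at its +y side. Origin: centre of its underside; z up.
- jar: Bystander: closed glass jar with steel lid, 76 mm wide, 85 mm high; origin under its centre.
- calculator: Bystander: pocket calculator, 100 x 70 x 16 mm, lying flat; origin under its centre.
- bell: Bystander: brass counter bell, 84 mm wide, 56 mm high; origin under its centre.
Not all that is in view belongs to the job. What is meant by the pen is not pink, and is the larger of those in its own colour.

How it is judged:
By the outcome, as a careful person would: the job done as asked, in the order asked, and still so for the second after the job is handed in, while the arm keeps its last pose, push and grip.
It also fails if it takes over 72 s, if anything falls off the work surface, if the arm or the gripper's body presses on something with over 40 N, if the wrist force passes 120 N, or if a joint passes its speed limit or range.

## Working session

There is one attempt and no reset: what is moved stays moved. The work goes in short steps, Python scripts to look and compute and a tool call to move; the robot and the scene stay as the last step left them, time stands still between calls to the robot, and variables do not carry over. Pictures are saved under pics/ and viewed, about 8 in all and at most 12, crops included, and the job is handed in when it is done.

Besides the shell and the picture viewer there is one more tool, called as name(argument=value, ...) on one line, values as JSON. drive_tool: Moves the arm, as the interface text tells. Its arguments: {"type":"object","properties":{"plan":{"type":"array"},"grip_force":{"type":"number"}},"required":["plan"]}

```bash
ls; mkdir -p pics; cat > h.py <<'E'
import numpy as np, cv2
from scipy.spatial.transform import Rotation as R
from plant import ctrl
def cam(p,obs=None):
    if 'origin' in p: return np.array(p['origin']),np.array(p['rotation'])
    T=np.array(p['T_tool_cam']);Rt=R.from_quat(obs['ee_rot']).as_matrix()
    return np.array(obs['ee_pos'])+Rt@T[:3,3],Rt@T[:3,:3]
def ray(p,uv,obs=None):
    o,Rm=cam(p,obs);d=np.array([(uv[0]-p['cx'])/p['fx'],(uv[1]-p['cy'])/p['fy']])
    s=d.copy()
    for _ in range(20): s=d/(1+p['k1']*(s@s))
    return o,Rm@np.array([s[0],s[1],1])
def atz(p,uv,z,obs=None):
    o,d=ray(p,uv,obs);return o+d*(z-o[2])/d[2]
def proj(p,X,obs=None):
    o,Rm=cam(p,obs);c=Rm.T@(np.array(X)-o);s=c[:2]/c[2];s=s*(1+p['k1']*(s@s))
    return np.array([s[0]*p['fx']+p['cx'],s[1]*p['fy']+p['cy']])
def tri(rays):
    A=np.zeros((3,3));b=np.zeros(3)
    for o,d in rays:
        d=d/np.linalg.norm(d);M=np.eye(3)-np.outer(d,d);A+=M;b+=M@o
    X=np.linalg.solve(A,b)
    return X,[np.linalg.norm(np.cross(X-o,d/np.linalg.norm(d))) for o,d in rays]
E
python3 - <<'E'
from h import *
np.set_printoptions(precision=3,suppress=True)
o=ctrl.get_obs();print(o,ctrl.pinch_z)
S=ctrl.capture('scene');T=ctrl.capture('top')
print(S['origin'],S['rotation'],T['origin'],T['rotation'])
cv2.imwrite('pics/a.png',S['color']);cv2.imwrite('pics/b.png',T['color'])
Z=dict(hatch=.104,board_grip=.031,board_nose=.004,board=0,screen=0,pen_center=.085,pen=.01,mug=0,jar=0,calculator=0,bell=0)
for n,z in Z.items():
    for l,p in(('S',S),('T',T)):
        for r in ctrl.spot_point(p,n)[:3]:
            if r['confidence']>.2: print(n,l,round(r['confidence'],2),np.round(r['position']),atz(p,r['position'],z))
E
```

```text
pics
{'time': 0.0, 'joints': array([ 1.194,  0.707, -0.028,  1.485,  0.022,  0.951, -0.075]), 'joint_vel': array([-0.001,  0.001, -0.001, -0.001, -0.001, -0.001, -0.001]), 'joint_torque': array([ -0.002, -88.322,   1.234, -23.617,   0.017,   0.006,   0.   ]), 'ee_pos': array([ 0.189, -0.543,  0.231]), 'ee_rot': array([ 0.986,  0.167, -0.   , -0.001]), 'wrist_force': array([ 0.81 , -0.308, -0.138]), 'wrist_torque': array([0.02 , 0.006, 0.009]), 'gripper_width': 0.9997487239025287} -0.0187
[ 1.081 -0.114  0.954] [ 0.768  0.569 -0.176 -0.233] [0.383 0.027 1.343] [ 0.713 -0.699  0.037 -0.038]Traceback (most recent call last):
  File "<stdin>", line 11, in <module>
  File "h.py", line 14, in atz
    o,d=ray(p,uv,obs);return o+d*(z-o[2])/d[2]
        ~~~^^^^^^^^^^
  File "h.py", line 12, in ray
    return o,Rm@np.array([s[0],s[1],1])
             ~~^~~~~~~~~~~~~~~~~~~~~~~~
ValueError: matmul: Input operand 1 has a mismatch in its core dimension 0, with gufunc signature (n?,k),(k,m?)->(n?,m?) (size 3 is different from 4)
```

View pics/a.png

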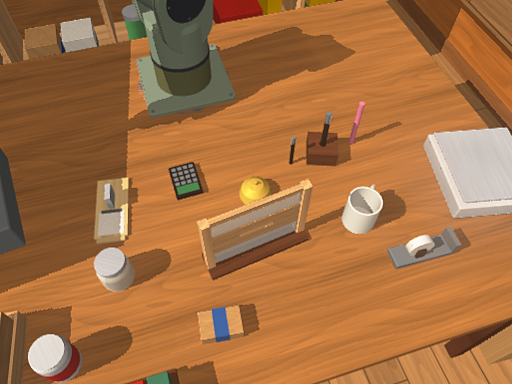

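View pics/b.png

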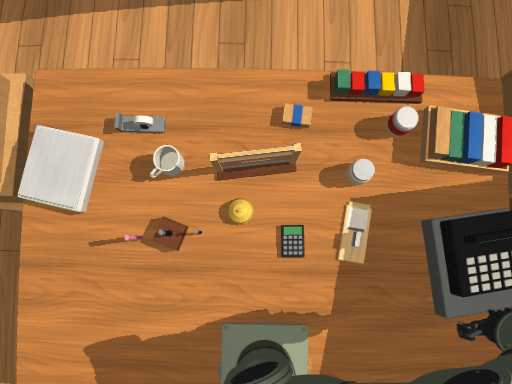

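The scene view (first picture) shows the large black pen in its block at about (325,130). A pink pen stands at (358,120) and a small black one at (292,150). The mug is at (362,210), the screen at (257,230), the bell at (255,190) and the board at (113,210). The top view agrees: block (165,233), mug (168,162), board (354,232).

```bash
sed -i "s/np.array(p\['rotation'\])/R.from_quat(p['rotation']).as_matrix()/" h.py
python3 - <<'E'
from h import *
np.set_printoptions(precision=3,suppress=True)
S=ctrl.capture('scene');T=ctrl.capture('top')
Z=dict(hatch=.104,board_grip=.031,board_nose=.004,board=0,screen=0,pen_center=.085,pen=.01,mug=0,jar=0,calculator=0,bell=0)
for n,z in Z.items():
    rs=[]
    for l,p in(('S',S),('T',T)):
        for i,r in enumerate(ctrl.spot_point(p,n)[:3]):
            if i==0: rs.append(ray(p,r['position']))
            if r['confidence']>.2: print(n,l,round(r['confidence'],2),np.round(r['position']),atz(p,r['position'],z))
    if len(rs)==2: print('   tri',*tri(rs))
for l,p in(('S',S),('T',T)):
    print(l,'base',proj(p,[0,0,0]))
b=cv2.resize(T['color'][125:275,110:390],None,fx=2.85,fy=2.85,interpolation=cv2.INTER_CUBIC);cv2.imwrite('pics/c.png',b)
E
```

```text
hatch S 0.84 [256. 224.] [0.622 0.041 0.104]
hatch T 0.86 [256. 160.] [0.622 0.036 0.104]
   tri [0.623 0.038 0.107] [np.float64(0.002516462313886875), np.float64(0.0025164623138868823)]
board_grip S 0.56 [109. 193.] [ 0.389 -0.273  0.031]
board_grip T 0.63 [356. 238.] [ 0.4   -0.275  0.031]
   tri [ 0.4   -0.271  0.046] [np.float64(0.0006530491006470774), np.float64(0.0006530491006471238)]
board_nose S 0.88 [108. 244.] [ 0.516 -0.297  0.004]
board_nose T 0.63 [359. 205.] [ 0.503 -0.29   0.004]
   tri [ 0.505 -0.298 -0.016] [np.float64(0.002636381156805339), np.float64(0.00263638115680533)]
board S 0.8 [111. 202.] [ 0.393 -0.277  0.   ]
board S 0.57 [111. 242.] [ 0.51  -0.291  0.   ]
board T 0.64 [354. 238.] [ 0.401 -0.275  0.   ]
   tri [ 0.4   -0.274  0.009] [np.float64(0.0011112811265046047), np.float64(0.0011112811265045338)]
screen S 0.79 [256. 248.] [0.629 0.042 0.   ]
screen S 0.39 [111. 202.] [ 0.394 -0.277  0.   ]
screen T 0.82 [257. 166.] [0.621 0.034 0.   ]
   tri [ 0.624  0.039 -0.009] [np.float64(0.004527773300595367), np.float64(0.004527773300595342)]
pen_center S 0.8 [
[... 808 characters left out ...]
89506291)]
jar S 0.95 [119. 274.] [ 0.6   -0.283  0.   ]
jar T 0.58 [358. 174.] [ 0.604 -0.29   0.   ]
   tri [ 0.603 -0.285  0.007] [np.float64(0.003236706160004367), np.float64(0.0032367061600042163)]
calculator S 0.69 [185. 181.] [ 0.387 -0.079  0.   ]
calculator T 0.66 [291. 240.] [ 0.391 -0.077  0.   ]
calculator T 0.27 [358. 173.] [ 0.607 -0.288  0.   ]
   tri [ 0.391 -0.078  0.005] [np.float64(0.0014903254171961147), np.float64(0.0014903254171961594)]
bell S 0.7 [253. 194.] [0.479 0.08  0.   ]
bell T 0.87 [240. 213.] [0.473 0.083 0.   ]
   tri [ 0.473  0.083 -0.01 ] [np.float64(0.0006641451875906184), np.float64(0.0006641451875905624)]
S base [183.655  79.124]
T base [263.867 366.057]
```

View pics/c.png

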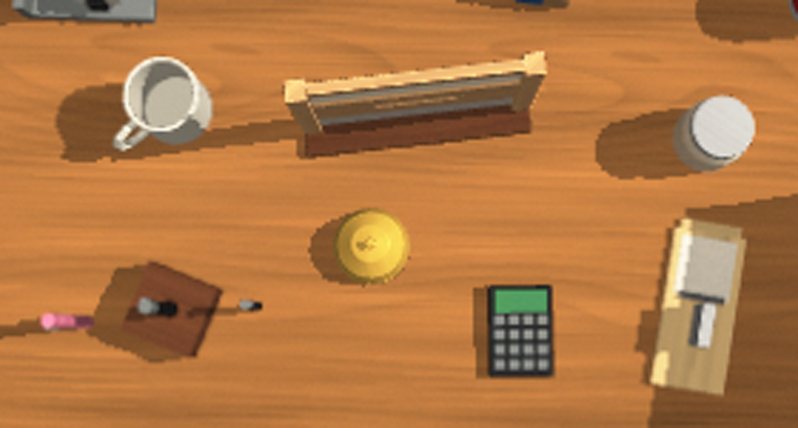

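Positions are consistent with the given heights. Next I swing round in front of the base to above the pen block.

drive_tool(plan=[[4,-2,-1,0,0],[8,-3,-2,0,0],[12,-5,-3,0,0],[16,-6.5,-4,0,0],[18.4,-7.3,-4,0,0]])

```text
time: 1.82
ee_pos: [0.3406, -0.4119, 0.2727]
ee_rot: [0.986, 0.167, 0.001, 0.001]
wrist_force: [0.7, -1.5, -0.2]
gripper_width: 1.001
```

drive_tool(plan=[[4,-2,0,0,0],[8,-4,0,0,0],[12,-6,0,0,0],[16,-8,0,0,0],[17.8,-8.6,0,0,0]])

```text
time: 2.23
ee_pos: [0.4822, -0.2691, 0.273]
ee_rot: [0.986, 0.168, 0.001, 0.0]
wrist_force: [0.6, -0.3, -0.3]
gripper_width: 0.996
```

drive_tool(plan=[[2.4,-3.2,0,0,0],[4.8,-6.4,0,0,0],[7.2,-9.6,0,0,0],[9.6,-12.8,0,0,0],[11.9,-16,0,0,0]])

```text
time: 2.65
ee_pos: [0.5418, -0.0767, 0.2732]
ee_rot: [0.986, 0.168, 0.001, 0.0]
wrist_force: [0.7, -0.2, -0.2]
gripper_width: 0.999
```

drive_tool(plan=[[1.3,-3.8,0,0,0],[2.6,-7.6,0,0,0],[3.9,-11.4,0,0,0],[5.3,-15.2,0,0,0],[6.6,-18.9,0,0,0]])

```text
time: 3.07
ee_pos: [0.5412, 0.1257, 0.2732]
ee_rot: [0.986, 0.168, 0.001, 0.0]
wrist_force: [0.4, -0.1, 0.3]
gripper_width: 0.995
```

drive_tool(plan=[[-1,-3.5,0,-7,0],[-2,-7,0,-14,0],[-3,-10.5,0,-21,0],[-4,-14,0,-28,0],[-4.5,-17.5,0,-35,0]])

```text
time: 3.48
ee_pos: [0.4391, 0.277, 0.2733]
ee_rot: [0.888, 0.459, 0.001, 0.001]
wrist_force: [1.0, 0.2, 1.3]
gripper_width: 0.999
```

```bash
cat > look.py <<'E'
import sys
from h import *
np.set_printoptions(precision=3,suppress=True)
o=ctrl.get_obs();W=ctrl.capture('wrist');cv2.imwrite(sys.argv[1],W['color'])
Rt=R.from_quat(o['ee_rot']).as_matrix()
print('tcp',o['ee_pos'],'yaw',np.degrees(np.arctan2(Rt[1,0],Rt[0,0])),'F',o['wrist_force'],'T',o['wrist_torque'])
for a in sys.argv[2:]:
    n,z=a.split(':')
    for r in ctrl.spot_point(W,n)[:3]:
        print(n,round(r['confidence'],2),np.round(r['position']),atz(W,r['position'],float(z),o))
E
python3 look.py pics/d.png pen_center:.085 pen:.01 mug:0
```

```text
tcp [0.439 0.277 0.273] yaw 54.7088547226395 F [1.04  0.221 1.287] T [-0.028 -0.004  0.015]
pen_center 0.77 [266. 220.] [0.412 0.218 0.085]
pen_center 0.77 [160. 118.] [0.385 0.393 0.085]
pen_center 0.56 [222. 178.] [0.4   0.294 0.085]
pen 0.79 [227. 164.] [0.4   0.297 0.01 ]
pen 0.78 [180. 110.] [0.392 0.398 0.01 ]
pen 0.57 [269. 205.] [0.414 0.208 0.01 ]
mug 0.67 [354.  67.] [0.625 0.304 0.   ]
```

View pics/d.png

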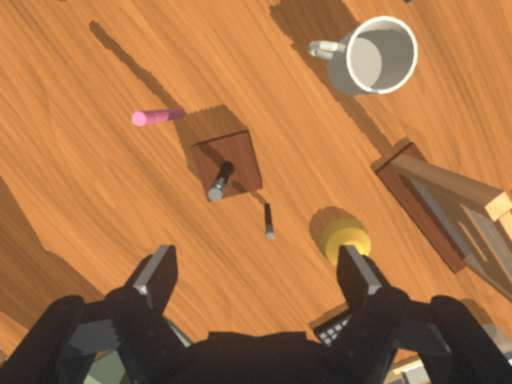

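The wrist view shows the pen's cap top at (215,194), its entry into the block at about (229,166), and the mug rim centred near (381,56).

```bash
python3 - <<'E'
from h import *
np.set_printoptions(precision=4,suppress=True)
o=ctrl.get_obs();W=ctrl.capture('wrist')
print(atz(W,(215,194),.16,o),atz(W,(229,167),.045,o),'mug rim',atz(W,(381,56),.09,o))
Rt=R.from_quat(o['ee_rot']).as_matrix()
for X in [(.4,.296,.2)]: print(100*Rt.T@(np.array(X)-o['ee_pos']))
E
```

```text
[0.4052 0.2959 0.16  ] [0.4083 0.295  0.045 ] mug rim [0.6268 0.3034 0.09  ]
[-0.7677 -4.4616  7.2895]
```

drive_tool(plan=[[-0.5,-3.9,0,0,0],[-0.5,-3.9,2,0,0],[-0.5,-3.9,5,0,0],[-0.5,-3.9,8,0,0],[-0.5,-3.9,9,0,0]], grip_force=30)

```text
time: 4.15
ee_pos: [0.4065, 0.2923, 0.1798]
ee_rot: [0.891, 0.455, -0.001, 0.001]
wrist_force: [0.6, 0.5, -0.6]
gripper_width: 1.003
```

drive_tool(plan=[[0,0,2.5,0,0],[0,0,5,0,0],[0,0,7.2,0,0],[0,0,7.2,0,0],[0,0,7.2,0,120]])

```text
time: 4.57
ee_pos: [0.4069, 0.2913, 0.1078]
ee_rot: [0.891, 0.454, -0.001, 0.002]
wrist_force: [0.3, 0.3, 0.8]
gripper_width: 0.883
```

drive_tool(plan=[[0,0,0,0,160],[0,0,0,0,200],[0,0,0,0,230],[0,0,0,0,255],[0,0,0,0,255]])

```text
time: 4.98
ee_pos: [0.4069, 0.2914, 0.1082]
ee_rot: [0.891, 0.454, -0.001, 0.002]
wrist_force: [-7.3, 5.1, 0.7]
gripper_width: 0.155
```

drive_tool(plan=[[0,0,0,0,255],[0,0,0,0,255],[0,0,0,0,255],[0,0,0,0,255],[0,0,0,0,255]])

```text
time: 5.4
ee_pos: [0.4062, 0.292, 0.1084]
ee_rot: [0.891, 0.455, -0.001, 0.001]
wrist_force: [-4.5, 2.9, 0.8]
gripper_width: 0.153
```

drive_tool(plan=[[0,0,-2,0,255],[0,0,-4.5,0,255],[0,0,-7.5,0,255],[0,0,-10.5,0,255],[0,0,-12.5,0,255]])

```text
time: 5.82
ee_pos: [0.4065, 0.2925, 0.2361]
ee_rot: [0.891, 0.454, -0.0, 0.001]
wrist_force: [-0.1, 0.2, 0.3]
gripper_width: 0.152
```

drive_tool(plan=[[1.5,1.9,0,0,255],[3.5,4.3,0,0,255],[5.5,7,0,0,255],[7.2,9,0,0,255],[8,10,0,0,255]])

```text
time: 6.23
ee_pos: [0.537, 0.2978, 0.2359]
ee_rot: [0.891, 0.454, 0.0, 0.001]
wrist_force: [-2.1, -1.1, -0.8]
gripper_width: 0.154
```

drive_tool(plan=[[1.5,1.9,0,0,255],[3,3.8,0,0,255],[4.5,5.6,0,0,255],[5.4,6.8,0,0,255],[5.8,7.3,0,0,255]])

```text
time: 6.65
ee_pos: [0.6316, 0.3011, 0.2353]
ee_rot: [0.891, 0.453, -0.0, 0.002]
wrist_force: [-0.5, 0.5, -0.1]
gripper_width: 0.156
```

```bash
python3 look.py pics/e.png mug:0 pen:.11
```

```text
tcp [0.632 0.301 0.235] yaw 53.901448828205915 F [-0.463  0.516 -0.075] T [-0.011  0.063 -0.005]
pen 0.79 [ 86. 206.] [0.475 0.389 0.11 ]
pen 0.77 [256. 193.] [0.627 0.295 0.11 ]
```

View pics/e.png

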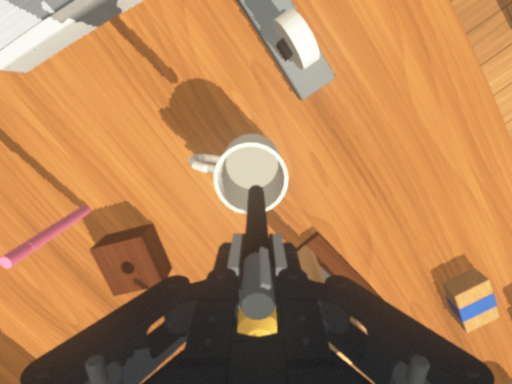

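The wrist view shows the pen held upright with its foot near (256,190). The mug rim is centred at about (251,174), and the block hole is empty at (127,267).

```bash
python3 - <<'E'
from h import *
np.set_printoptions(precision=4,suppress=True)
o=ctrl.get_obs();W=ctrl.capture('wrist');T=ctrl.capture('top')
print('mug rim',atz(W,(251,174),.09,o),'foot',atz(W,(257,190),.137,o))
print(proj(W,[.627,.302,.09],o), 'top rim', atz(T,(167.5,156),.09), atz(T,(110+164/2.85,125+93/2.85),.09))
Rt=R.from_quat(o['ee_rot']).as_matrix();print(100*Rt.T@(np.array([.627,.302,.12])-o['ee_pos']))
E
```

```text
mug rim [0.6291 0.3105 0.09  ] foot [0.6323 0.3044 0.137 ]
[254.1284 181.3841] top rim [0.6318 0.3009 0.09  ] [0.6268 0.3006 0.09  ]
[-0.1347 -0.2854 11.5613]
```

drive_tool(plan=[[0,-0.4,1,0,255],[0,-0.4,3,0,255],[0,-0.4,5.5,0,255],[0,-0.4,7.5,0,255],[0,-0.4,8.5,0,255]])

```text
time: 7.32
ee_pos: [0.6253, 0.304, 0.1493]
ee_rot: [0.891, 0.454, -0.001, 0.001]
wrist_force: [-0.2, -0.1, -0.4]
gripper_width: 0.153
```

drive_tool(plan=[[0,0,1.2,0,255],[0,0,2.4,0,255],[0,0,3.6,0,255],[0,0,4.3,0,255],[0,0,4.3,0,255]])

```text
time: 7.73
ee_pos: [0.6247, 0.3036, 0.105]
ee_rot: [0.891, 0.454, -0.002, 0.001]
wrist_force: [-0.2, -0.1, -0.7]
gripper_width: 0.154
```

drive_tool(plan=[[0,0,0.1,0,220],[0,0,0.1,0,190],[0,0,0.1,0,150],[0,0,0,0,80],[0,0,0,0,0]])

```text
time: 8.15
ee_pos: [0.6249, 0.3037, 0.1056]
ee_rot: [0.891, 0.454, -0.002, 0.001]
wrist_force: [0.7, 0.6, -0.0]
gripper_width: 0.675
```

drive_tool(plan=[[0,0,0,0,0],[0,0,0,0,0],[0,0,-2,0,0],[0,0,-5,0,0],[0,0,-8,0,0]])

```text
time: 8.57
ee_pos: [0.6247, 0.3038, 0.1863]
ee_rot: [0.891, 0.454, -0.002, 0.001]
wrist_force: [0.7, 0.4, 0.2]
gripper_width: 1.004
```

drive_tool(plan=[[0,0,-3,0,0],[0,0,-5,0,0],[0,0,-7,0,0],[0,0,-8,0,0],[0,0,-8,0,0]])

```text
time: 8.98
ee_pos: [0.6255, 0.3045, 0.2687]
ee_rot: [0.891, 0.454, -0.001, 0.001]
wrist_force: [0.1, 0.1, -1.2]
gripper_width: 0.998
```

```bash
python3 look.py pics/f.png mug:0 hatch:.104 screen:0
```

```text
tcp [0.626 0.304 0.269] yaw 54.020627042427044 F [ 0.087  0.109 -1.235] T [ 0.035 -0.026 -0.019]
mug 0.82 [255. 156.] [0.626 0.308 0.   ]
hatch 0.24 [254. 156.] [0.637 0.324 0.104]
screen 0.75 [346. 284.] [0.622 0.032 0.   ]
```

View pics/f.png

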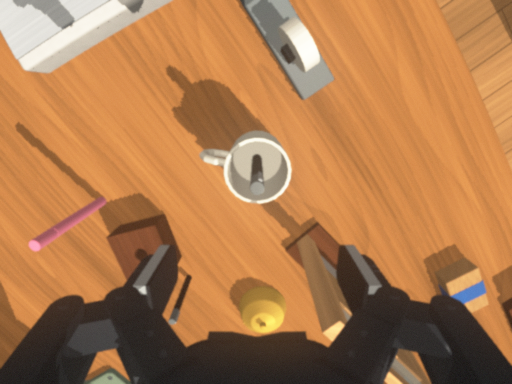

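The pen stands in the mug at (257,175) with nothing disturbed. Next I move in front of the screen to measure the slot, turning the tool on the way.

drive_tool(plan=[[-3,0.6,0,5,0],[-6,1.2,0,10,0],[-9,1.8,0,15,0],[-12,2.3,0,20,0],[-14.4,2.7,0,24,0]])

```text
time: 9.6
ee_pos: [0.5607, 0.1693, 0.2657]
ee_rot: [0.967, 0.256, -0.003, 0.002]
wrist_force: [1.6, 0.0, 0.7]
gripper_width: 0.997
```

drive_tool(plan=[[-3,2,0,5,0],[-6,4,0,10,0],[-9,6,0,15,0],[-11.5,8,0,20,0],[-12,8.3,0,24,0]])

```text
time: 10.02
ee_pos: [0.4957, 0.0328, 0.2667]
ee_rot: [0.999, 0.045, -0.003, 0.004]
wrist_force: [-1.1, -1.5, -0.7]
gripper_width: 1.001
```

```bash
python3 look.py pics/g.png mug:0 hatch:.104 screen:0
```

```text
tcp [0.496 0.033 0.267] yaw 5.123245048336039 F [-1.124 -1.496 -0.653] T [-0.02  -0.037 -0.021]
mug 0.55 [64. 50.] [0.625 0.308 0.   ]
hatch 0.83 [262.  48.] [0.627 0.038 0.104]
screen 0.77 [259.  62.] [0.627 0.039 0.   ]
```

View pics/g.png

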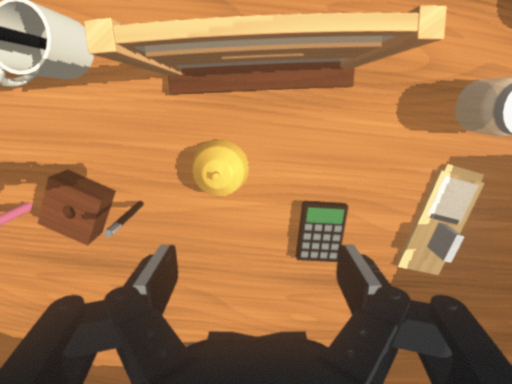

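The wrist view shows the slot as a light strip at about (262,55). The foot's near lower edge runs from (168,94) to (354,87), and the post tops are at (100,35) and (432,22). The pen leans inside the mug at the upper left.

```bash
python3 - <<'E'
from h import *
np.set_printoptions(precision=4,suppress=True)
o=ctrl.get_obs();W=ctrl.capture('wrist')
a,b=atz(W,(168,94),0,o),atz(W,(354,87),0,o);print(a,b,np.linalg.norm(a-b),(a+b)/2)
print(np.degrees(np.arctan2(-(a-b)[0],(a-b)[1])))
T=ctrl.capture('top');c=lambda u,v:(110+u/2.85,125+v/2.85)
a,b=atz(T,c(306,157),0),atz(T,c(530,131),0);print('T foot',a,b,np.linalg.norm(a-b),np.degrees(np.arctan2(-(a-b)[0],(a-b)[1])))
a,b=atz(T,c(288,86),.2),atz(T,c(546,55),.2);print('T top',a,b,np.linalg.norm(a-b),np.degrees(np.arctan2(-(a-b)[0],(a-b)[1])))
for n in('hatch','screen'):
  for r in ctrl.spot_point(T,n)[:1]:print(n,atz(T,r['position'],.104 if n=='hatch' else 0))
# precise yaw: project model
cy=lambda X,x0,y0,q:np.array([x0+np.cos(q)*X[0]-np.sin(q)*X[1],y0+np.sin(q)*X[0]+np.cos(q)*X[1],X[2]])
for q in(5,7,9):
  print(q,[proj(W,cy(X,.625,.038,np.radians(q)),o) for X in[(-.035,.125,0),(-.035,-.125,0),(-.006,.042,.104),(-.006,-.042,.104),(-.011,.125,.2),(-.011,-.125,.2)]])
up=cv2.resize(W['color'][0:110,80:460],None,fx=2.1,fy=2.1,interpolation=cv2.INTER_CUBIC);cv2.imwrite('pics/h.png',up)
E
```

```text
[0.5756 0.1698 0.    ] [ 0.6118 -0.0873  0.    ] 0.25962487899488634 [0.5937 0.0412 0.    ]
8.019129225138792
T foot [0.5747 0.158  0.    ] [ 0.6088 -0.0907  0.    ] 0.25093571683410376 7.811191237630781
T top [0.6141 0.1578 0.2   ] [ 0.6491 -0.0879  0.2   ] 0.24809581555535226 8.101755779688194
5 [array([175.3908,  91.9509]), array([354.1087,  95.1805]), array([227.6574,  59.0302]), array([310.9488,  60.7513]), array([96.1444, 47.7829]), array([450.4692,  55.9147])]
7 [array([176.4981,  95.1989]), array([355.2388,  91.9532]), array([227.9045,  60.581 ]), array([311.2204,  59.2076]), array([97.4707, 54.4001]), array([451.8661,  49.4622])]
9 [array([177.7059,  98.3959]), array([356.2679,  88.679 ]), array([228.2015,  62.1195]), array([311.4421,  57.6533]), array([99.0056, 60.9362]), array([453.0559,  42.941 ])]
```

View pics/h.png

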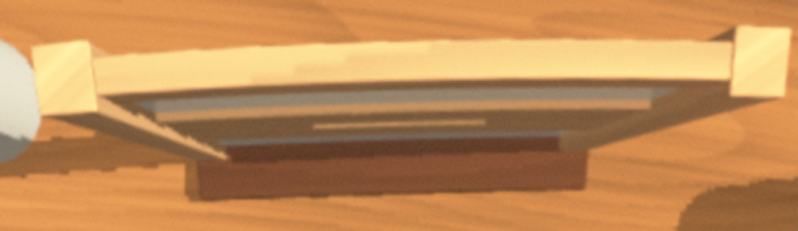

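Model and pixels agree on the hatch at about (0.627, 0.037), turned +8°. Next stop is above the board.

drive_tool(plan=[[-1.3,3,0,2,0],[-2.6,6.2,0,4,0],[-3.9,9.4,0,6,0],[-5.1,12.4,0,7,0],[-6.1,14.6,0,7,0]])

```text
time: 10.83
ee_pos: [0.4513, -0.1149, 0.2675]
ee_rot: [1.0, -0.011, -0.003, 0.003]
wrist_force: [0.3, -0.4, 0.2]
gripper_width: 1.0
```

drive_tool(plan=[[-1,3.5,0,2,0],[-2,7,0,4,0],[-3,10.5,0,6,0],[-4,13.5,0,7,0],[-4.3,15.3,0,7,0]])

```text
time: 11.25
ee_pos: [0.4034, -0.2698, 0.2687]
ee_rot: [0.997, -0.073, -0.003, 0.004]
wrist_force: [0.6, -0.2, 0.1]
gripper_width: 1.002
```

```bash
python3 look.py pics/i.png board_grip:.031 board_nose:.004 board:0
```

```text
tcp [ 0.403 -0.27   0.269] yaw -8.410860203672916 F [ 0.577 -0.155  0.133] T [-0.005 -0.013 -0.041]
board_grip 0.98 [261. 164.] [ 0.4   -0.278  0.031]
board_nose 0.75 [260.  80.] [ 0.51  -0.292  0.004]
board 0.59 [261. 162.] [ 0.396 -0.277  0.   ]
```

View pics/i.png

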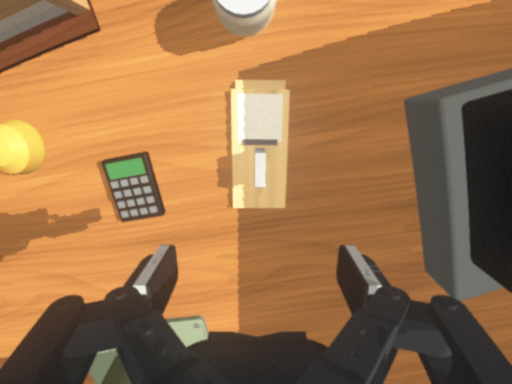

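The wrist view shows the board almost upright in the picture. Its nose middle is at (260.5,81), its tail at (259.5,208), and the bar top spans (260.5,149) to (260,187).

```bash
python3 - <<'E'
from h import *
np.set_printoptions(precision=4,suppress=True)
o=ctrl.get_obs();W=ctrl.capture('wrist')
g=W['color'].astype(int)
n,t=atz(W,(260.8,81),.0065,o),atz(W,(259.5,208),.008,o);print(n,t,np.linalg.norm(n-t),np.degrees(np.arctan2((n-t)[1],(n-t)[0])))
print('grip from plate',t+(n-t)*70/185)
a,b=atz(W,(261,149),.054,o),atz(W,(260.5,187),.054,o);print(a,b,np.linalg.norm(a-b),(a+b)/2)
for rr in (95,195,205):
    row=g[rr]; m=(row[:,1]-row[:,0]); print(rr,[row[c].tolist() for c in (228,230,231,232,233,234,284,286,288,290)])
E
```

```text
[ 0.5102 -0.2893  0.0065] [ 0.3283 -0.2618  0.008 ] 0.18401861309765735 -8.590465950701656
grip from plate [ 0.3971 -0.2722  0.0074]
[ 0.4258 -0.2767  0.054 ] [ 0.3755 -0.2691  0.054 ] 0.050814800467876446 [ 0.4007 -0.2729  0.054 ]
95 [[73, 127, 190], [67, 115, 173], [69, 115, 172], [75, 124, 178], [99, 159, 213], [150, 223, 249], [174, 213, 231], [145, 200, 229], [133, 193, 227], [130, 191, 225]]
195 [[88, 154, 226], [74, 126, 186], [68, 117, 176], [65, 113, 169], [70, 118, 170], [88, 146, 198], [129, 188, 224], [128, 186, 223], [89, 134, 180], [66, 109, 158]]
205 [[88, 152, 226], [81, 141, 211], [73, 125, 189], [66, 114, 170], [66, 114, 168], [91, 146, 199], [129, 187, 224], [123, 180, 220], [78, 123, 172], [62, 110, 160]]
```

drive_tool(plan=[[-0.8,0.3,2,0.2,0],[-1.2,0.4,5,0.2,0],[-1.2,0.4,8.5,0.2,0],[-1.2,0.4,11.5,0.2,0],[-1.2,0.4,13.5,0.2,0]], grip_force=80)

```text
time: 11.92
ee_pos: [0.3922, -0.2676, 0.1314]
ee_rot: [0.997, -0.072, -0.003, 0.002]
wrist_force: [1.8, 0.5, -0.2]
gripper_width: 1.002
```

drive_tool(plan=[[0,0,3,0,0],[0,0,6,0,0],[0,0,9,0,0],[0,0,10.5,0,0],[0,0,11,0,0]])

```text
time: 12.33
ee_pos: [0.3913, -0.2665, 0.0192]
ee_rot: [0.997, -0.071, -0.005, 0.001]
wrist_force: [0.1, -0.1, 0.7]
gripper_width: 1.001
```

drive_tool(plan=[[0,0.5,0.2,0.4,0],[0,0.5,0.4,0.4,0],[0,0.5,0.4,0.4,60],[0,0.5,0.4,0.4,120],[0,0.5,0.4,0.4,170]], grip_force=30)

```text
time: 12.75
ee_pos: [0.3909, -0.2716, 0.016]
ee_rot: [0.997, -0.074, -0.004, 0.002]
wrist_force: [-0.0, 0.4, 0.8]
gripper_width: 0.607
```

drive_tool(plan=[[0,0,0,0,190],[0,0,0,0,210],[0,0,0,0,230],[0,0,0,0,255],[0,0,0,0,255]], grip_force=30)

```text
time: 13.17
ee_pos: [0.3911, -0.2717, 0.0164]
ee_rot: [0.997, -0.074, -0.004, 0.002]
wrist_force: [1.0, -0.2, 7.8]
gripper_width: 0.158
```

drive_tool(plan=[[0,0,0,0,255],[0,0,0,0,255],[0,0,0,0,255],[0,0,0,0,255],[0,0,0,0,255]], grip_force=90)

```text
time: 13.58
ee_pos: [0.3912, -0.2718, 0.0165]
ee_rot: [0.997, -0.074, -0.004, 0.002]
wrist_force: [-0.3, -0.4, 5.4]
gripper_width: 0.153
```

```bash
python3 look.py pics/j.png board_grip:.031 board_nose:.004
```

```text
tcp [ 0.391 -0.272  0.017] yaw -8.505492273279101 F [-0.28  -0.381  5.409] T [ 0.194 -0.009 -0.031]
board_grip 0.84 [256. 251.] [ 0.397 -0.272  0.031]
board_nose 0.61 [256.  15.] [ 0.511 -0.29   0.004]
```

drive_tool(plan=[[0,0,-1.5,0,255],[0,0,-4,0,255],[0,0,-7,0,255],[0,0,-10,0,255],[0,0,-11,0,255]])

```text
time: 14.15
ee_pos: [0.3926, -0.2718, 0.1297]
ee_rot: [0.997, -0.074, -0.002, 0.003]
wrist_force: [-0.4, -0.4, -1.7]
gripper_width: 0.154
```

drive_tool(plan=[[0.3,-2.5,0,-2,255],[0.7,-6,0,-4,255],[1.1,-9.5,0,-6,255],[1.5,-12.5,0,-8,255],[1.6,-14.5,0,-8,255]])

```text
time: 14.57
ee_pos: [0.4304, -0.1278, 0.1287]
ee_rot: [1.0, -0.002, -0.002, 0.002]
wrist_force: [0.5, 0.2, -1.8]
gripper_width: 0.15
```

drive_tool(plan=[[0.8,-2.5,0,-2,255],[1.6,-6,0,-4,255],[2.4,-9.5,0,-6,255],[3.2,-12.5,0,-8,255],[3.8,-14,0,-8.5,255]])

```text
time: 14.98
ee_pos: [0.4691, 0.0161, 0.1277]
ee_rot: [0.997, 0.075, -0.003, 0.001]
wrist_force: [0.5, -0.3, -2.3]
gripper_width: 0.151
```

```bash
python3 look.py pics/k.png hatch:.104 board_nose:.114 board_grip:.141; python3 - <<'E'
from h import *
np.set_printoptions(precision=4,suppress=True)
o=ctrl.get_obs();S=ctrl.capture('scene');T=ctrl.capture('top')
for n in('hatch','board_nose','board_grip'):
    s,t=ctrl.spot_point(S,n),ctrl.spot_point(T,n)
    if s and t:print(n,s[0]['confidence'],t[0]['confidence'],*tri([ray(S,s[0]['position']),ray(T,t[0]['position'])]))
E
```

```text
tcp [0.469 0.016 0.128] yaw 8.614949383332773 F [ 0.508 -0.281 -2.264] T [0.05  0.007 0.068]
board_nose 0.55 [260.  15.] [0.59  0.033 0.114]
board_grip 0.74 [259. 251.] [0.474 0.016 0.141]
hatch 0.64 0.89 [0.6243 0.0318 0.1088] [np.float64(0.0015303965677697451), np.float64(0.0015303965677697547)]
board_nose 0.58 0.49 [0.584  0.0306 0.0935] [np.float64(0.0016359592615205452), np.float64(0.0016359592615204765)]
```

View pics/k.png

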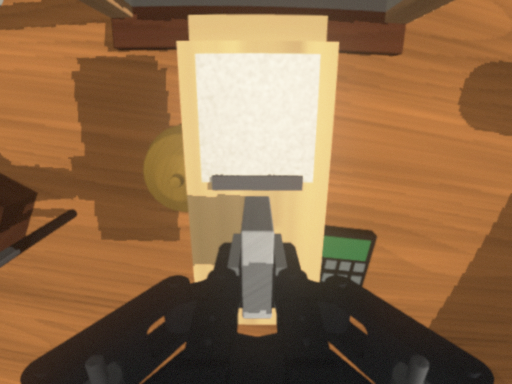

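The board is held straight. Its nose corners are at (189,16) and (327,16), its shoulders at (178,45) and (338,45), and the bell and calculator are untouched below. I compare its lateral offset with the slot measured earlier.

```bash
python3 - <<'E'
from h import *
np.set_printoptions(precision=4,suppress=True)
o=ctrl.get_obs();W=ctrl.capture('wrist');print(W['cx'],W['cy'],W['fx'],W['k1'],W['T_tool_cam'])
Rt=R.from_quat(o['ee_rot']).as_matrix();print('tilt z axis',Rt[:,2])
for z,(l,r) in {.1163:((189,16),(327,16)),.1193:((178,45),(338,45))}.items():
    a,b=atz(W,l,z,o),atz(W,r,z,o);m=(a+b)/2;print(a,b,'w',np.linalg.norm(a-b),'tool',Rt.T@(m-o['ee_pos']),m)
g=dict(ee_pos=np.array([.4957,.0328,.2667]),ee_rot=[.999,.045,-.003,.004])
for z in(.098,.110):
    a,b=atz(W,(229.5,60),z,g),atz(W,(311.4,58.1),z,g);print('slot',z,a,b,np.linalg.norm(a-b),(a+b)/2,np.degrees(np.arctan2(-(a-b)[0],(a-b)[1])))
a,b=atz(W,(113,48),0,o),atz(W,(403,54),0,o);m=(a+b)/2;print('foot',a,b,np.linalg.norm(a-b),m,np.degrees(np.arctan2(-(a-b)[0],(a-b)[1])))
E
```

```text
256.7875844567178 193.35950376517184 279.62620034921224 -0.06859098652727016 [[ 0.0001 -0.9515 -0.3075  0.0785]
 [ 1.     -0.0002  0.0007 -0.    ]
 [-0.0007 -0.3075  0.9515 -0.1429]
 [ 0.      0.      0.      1.    ]]
tilt z axis [-0.0048 -0.0041 -1.    ]
[0.5837 0.062  0.1163] [ 0.5935 -0.0054  0.1163] w 0.06816099832763178 tool [0.1209 0.0007 0.011 ] [0.5886 0.0283 0.1163]
[0.5692 0.0655 0.1193] [ 0.5806 -0.0129  0.1193] w 0.07926811587886885 tool [0.107  0.0007 0.0081] [0.5749 0.0263 0.1193]
slot 0.098 [0.6138 0.0701 0.098 ] [ 0.6235 -0.0136  0.098 ] 0.0842371951444224 [0.6186 0.0283 0.098 ] 6.658777991131831
slot 0.11 [0.6123 0.069  0.11  ] [ 0.6216 -0.0115  0.11  ] 0.08098781876496096 [0.6169 0.0287 0.11  ] 6.6587779911317435
foot [0.5771 0.1573 0.    ] [ 0.6099 -0.1024  0.    ] 0.26172698259553107 [0.5935 0.0275 0.    ] 7.189534712449756
```

```bash
cat > go.py <<'E'
import sys
from h import *
np.set_printoptions(precision=4,suppress=True)
o=ctrl.get_obs();Rt=R.from_quat(o['ee_rot']).as_matrix()
print('tcp',o['ee_pos'],'zax',Rt[:,2],'yaw',np.degrees(np.arctan2(Rt[1,0],Rt[0,0])),'F',o['wrist_force'],'T',o['wrist_torque'],'w',o['gripper_width'],'t',o['time'])
hx,hy,yaw=map(float,sys.argv[1:4]);q=np.radians(yaw)
for d in map(float,sys.argv[4:]):
    X=np.array([hx-d*np.cos(q),hy-d*np.sin(q),.1168]);print(d,X,'cm',100*Rt.T@(X-o['ee_pos']))
E
python3 go.py .6265 .0375 7.7 .161 .125 .065
```

```text
tcp [0.469  0.0118 0.1279] zax [-0.0048 -0.004  -1.    ] yaw 8.246458730504793 F [-0.1824 -0.092  -1.528 ] T [ 0.0082  0.0246 -0.0299] w 0.15094628854591172 t 15.6333
0.161 [0.467  0.0159 0.1168] cm [-0.1342 -0.4369  1.1133]
0.125 [0.5026 0.0208 0.1168] cm [ 3.4656 -0.4025  1.0943]
0.065 [0.5621 0.0288 0.1168] cm [ 9.4652 -0.3452  1.0627]
```

drive_tool(plan=[[-0.1,-0.3,0.5,0.5,255],[-0.1,-0.4,0.9,0.5,255],[-0.1,-0.4,1.1,0.5,255],[-0.1,-0.4,1.1,0.5,255],[-0.1,-0.4,1.1,0.5,255]])

```text
time: 16.05
ee_pos: [0.4673, 0.0156, 0.1167]
ee_rot: [0.998, 0.068, -0.003, 0.002]
wrist_force: [1.0, 0.3, -2.0]
gripper_width: 0.151
```

```bash
python3 go.py .6265 .0375 7.7 .161 .120 .115; python3 - <<'E'
from h import *
np.set_printoptions(precision=4,suppress=True)
S=ctrl.capture('scene');T=ctrl.capture('top');o=ctrl.get_obs()
for n in('hatch','board_nose','screen'):
    s,t=ctrl.spot_point(S,n),ctrl.spot_point(T,n)
    if s and t:print(n,s[0]['confidence'],t[0]['confidence'],*tri([ray(S,s[0]['position']),ray(T,t[0]['position'])]))
E
```

```text
tcp [0.4673 0.0156 0.1167] zax [-0.0051 -0.0041 -1.    ] yaw 7.747533153587545 F [ 1.0167  0.3348 -2.0117] T [-0.0654 -0.0028  0.0197] w 0.1508991398754551 t 16.05
0.161 [0.467  0.0159 0.1168] cm [-0.0305 -0.0371 -0.005 ]
0.12 [0.5076 0.0214 0.1168] cm [ 4.0694 -0.0336 -0.0279]
0.115 [0.5125 0.0221 0.1168] cm [ 4.5694 -0.0331 -0.0307]
hatch 0.58 0.75 [0.6269 0.0403 0.1091] [np.float64(0.0066839463946873215), np.float64(0.006683946394687363)]
screen 0.68 0.62 [0.6277 0.0394 0.0039] [np.float64(0.003239858144661785), np.float64(0.0032398581446618064)]
```

Aligned to within the estimate. I slide the narrow nose just into the slot (about 6 mm past mid), slowly, then look.

drive_tool(plan=[[0.8,0,0,0,255],[1.6,0,0,0,255],[2.4,0,0,0,255],[3,0,0,0,255],[3.2,0,0,0,255]])

```text
time: 16.87
ee_pos: [0.4998, 0.02, 0.1168]
ee_rot: [0.998, 0.068, -0.002, 0.002]
wrist_force: [0.0, -0.3, -3.2]
gripper_width: 0.151
```

drive_tool(plan=[[0.3,0,0,0,255],[0.6,0,0,0,255],[0.9,0,0,0,255],[0.9,0,0,0,255],[0.9,0,0,0,255]])

```text
time: 17.28
ee_pos: [0.5086, 0.0213, 0.1167]
ee_rot: [0.998, 0.068, -0.002, 0.002]
wrist_force: [-0.1, 0.2, -2.2]
gripper_width: 0.149
```

```bash
python3 go.py .6265 .0375 7.7 .115 .105; python3 - <<'E'
from h import *
W=ctrl.capture('wrist');cv2.imwrite('pics/l0.png',W['color'])
cv2.imwrite('pics/l.png',cv2.resize(W['color'][0:130,70:450],None,fx=2.1,fy=4,interpolation=cv2.INTER_CUBIC))
E
```

```text
tcp [0.5086 0.0213 0.1167] zax [-0.0044 -0.004  -1.    ] yaw 7.751265763234048 F [-0.1348  0.1965 -2.2478] T [ 0.0282 -0.0112  0.0261] w 0.14930035735726058 t 17.2833
0.115 [0.5125 0.0221 0.1168] cm [ 0.4036 -0.0293 -0.0127]
0.105 [0.5224 0.0234 0.1168] cm [ 1.4036 -0.0284 -0.0176]
```

View pics/l.png

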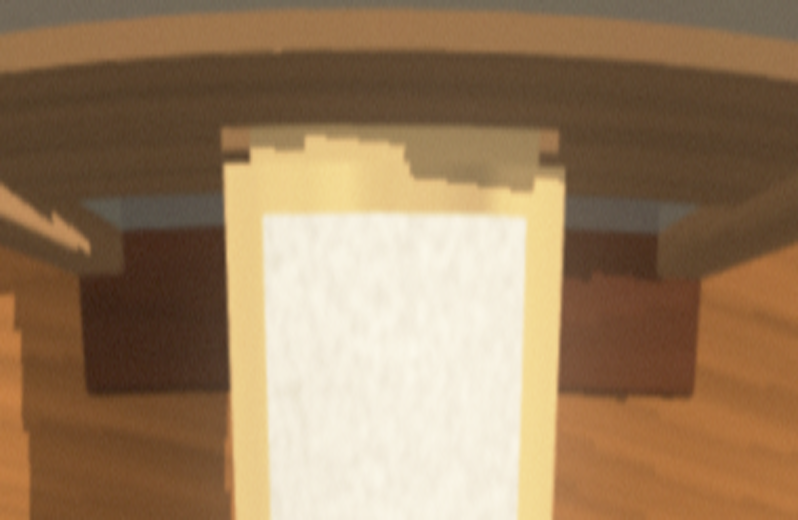

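The crop shows the nose inside the slot. The slot spans u=222 to 558 and the nose 250 to 540, so the board sits about 1.2 mm to the right. I correct that and feed on slowly while watching the force.

drive_tool(plan=[[0,-0.06,0,0,255],[0,-0.12,0,0,255],[0.2,-0.12,0,0,255],[0.5,-0.12,0,0,255],[0.8,-0.12,0,0,255]])

```text
time: 17.75
ee_pos: [0.5166, 0.0235, 0.1167]
ee_rot: [0.998, 0.068, -0.002, 0.002]
wrist_force: [-0.3, 0.3, -2.5]
gripper_width: 0.15
```

drive_tool(plan=[[0.2,0,0,0,255],[0.4,0,0,0,255],[0.6,0,0,0,255],[0.7,0,0,0,255],[0.7,0,0,0,255]])

```text
time: 18.17
ee_pos: [0.5237, 0.0245, 0.1166]
ee_rot: [0.998, 0.068, -0.002, 0.002]
wrist_force: [0.2, -0.5, -2.3]
gripper_width: 0.153
```

```bash
python3 go.py .6265 .0385 7.7 .105 .065
```

```text
tcp [0.5237 0.0245 0.1166] zax [-0.0042 -0.0041 -1.    ] yaw 7.751491812703612 F [ 0.2457 -0.4971 -2.3037] T [-0.0073  0.0191 -0.0088] w 0.15320034773907062 t 18.1667
0.105 [0.5224 0.0244 0.1168] cm [-0.1288 -0.011  -0.0155]
0.065 [0.5621 0.0298 0.1168] cm [ 3.8711 -0.0074 -0.0341]
```

No contact force, and the wide part is already in the slot. I continue to 5 cm out.

drive_tool(plan=[[0.4,0,0,0,255],[0.8,0,0,0,255],[1.2,0,0,0,255],[1.6,0,0,0,255],[2,0,0,0,255]])

```text
time: 18.58
ee_pos: [0.544, 0.0273, 0.1165]
ee_rot: [0.998, 0.068, -0.002, 0.002]
wrist_force: [-0.2, 0.0, -2.2]
gripper_width: 0.151
```

drive_tool(plan=[[0.5,0,0,0,255],[1,0,0,0,255],[1.5,0,0,0,255],[1.8,0,0,0,255],[1.8,0,0,0,255]])

```text
time: 19.0
ee_pos: [0.5624, 0.0298, 0.1163]
ee_rot: [0.998, 0.068, -0.002, 0.002]
wrist_force: [0.7, 0.2, -2.6]
gripper_width: 0.151
```

drive_tool(plan=[[0,0,0,0,255],[0,0,0,0,255],[0,0,0,0,255],[0,0,0,0,255],[0,0,0,0,255]])

```text
time: 19.42
ee_pos: [0.5623, 0.0298, 0.1164]
ee_rot: [0.998, 0.068, -0.002, 0.002]
wrist_force: [-0.5, 1.6, -1.5]
gripper_width: 0.153
```

```bash
python3 go.py .6265 .0385 7.7 .065; python3 - <<'E'
from h import *
np.set_printoptions(precision=4,suppress=True)
S=ctrl.capture('scene');T=ctrl.capture('top');W=ctrl.capture('wrist')
for n,z in(('board_nose',.104),('hatch',.104),('mug',0),('bell',0),('jar',0),('calculator',0),('screen',0)):
    for l,p in(('S',S),('T',T)):
        r=ctrl.spot_point(p,n)
        if r:print(n,l,round(r[0]['confidence'],2),atz(p,r[0]['position'],z))
a=cv2.resize(S['color'][130:300,60:410],(797,387),interpolation=cv2.INTER_CUBIC)
b=cv2.resize(W['color'][0:110,70:450],(797,200),interpolation=cv2.INTER_CUBIC)
cv2.imwrite('pics/m.png',np.vstack([a,b]))
E
```

```text
tcp [0.5623 0.0298 0.1164] zax [-0.0039 -0.004  -1.    ] yaw 7.760520316029484 F [-0.5493  1.5566 -1.5487] T [0.0428 0.0103 0.0453] w 0.15252484661142698 t 19.4167
0.065 [0.5621 0.0298 0.1168] cm [-0.0208 -0.001  -0.0449]
board_nose S 0.61 [0.6862 0.0438 0.104 ]
hatch S 0.86 [0.6261 0.0354 0.104 ]
mug S 0.95 [0.6253 0.3055 0.    ]
mug T 0.71 [0.6347 0.2999 0.    ]
bell S 0.72 [0.4756 0.0855 0.    ]
jar S 0.92 [ 0.6043 -0.2843  0.    ]
jar T 0.6 [ 0.6035 -0.2838  0.    ]
calculator S 0.68 [ 0.4041 -0.0792  0.    ]
calculator T 0.9 [ 0.3923 -0.0833  0.    ]
screen S 0.68 [0.6241 0.04   0.    ]
```

View pics/m.png

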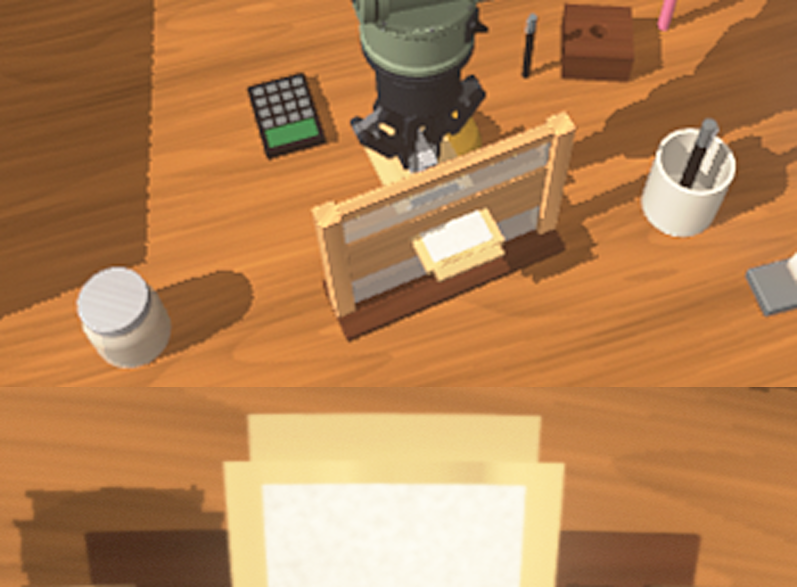

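The board stands out past the screen. The pen is in the mug, and the jar, calculator, bell and mug are in place. I take one average of the wrist load against the board's weight before handing in.

```bash
python3 - <<'E'
from h import *
F=[];P=[]
for i in range(12):
    ctrl.capture('top');o=ctrl.get_obs();F.append(np.r_[o['wrist_force'],o['wrist_torque']]);P.append(o['ee_pos'])
m=np.mean(F,0);print(m.round(3),np.std(F,0).round(2),P[-1],np.ptp(P,0))
if np.hypot(m[0],m[1])<1 and -3.5<m[2]<-1.3: print(ctrl.job_done())
E
```

```text
[ 0.038  0.174 -1.845  0.002  0.044  0.009] [0.44 0.37 0.64 0.02 0.02 0.03] [0.56237672 0.02978469 0.11633464] [4.47286976e-05 4.67147575e-05 4.04100616e-05]
the job is handed in; nothing more can be done
None
```

The job is handed in. The pen was moved first: I took it from its block and let it go in the mug, where it stands leaning against the rim. I then picked the signing board up by its grip bar and passed its nose through the slot. It is held there still.

Last checks before handing in:
- **Overhang:** about 5 cm stands out past the rail by the tool pose. The scene camera put the nose a little farther out, at about 5.4 cm.
- **Support:** averaged over 12 readings, the wrist felt about 0.04 N and 0.17 N sideways and 1.85 N down. The sideways force is near zero, so the board is not pressing on the slot. The downward load is a little under the roughly 2.45 N expected for the stated 0.25 kg, with about 0.6 N scatter and an uncertain mass. I therefore cannot rule out a light touch underneath by force alone.
- **Stillness:** the tool moved less than 0.05 mm over those readings, about 0.6 s.
- **Height:** the underside is at about 0.100 m, which centres the plate vertically in the slot.
- **Bystanders:** the last picture shows the jar, calculator, bell and mug standing. Their measured positions changed by no more than the cameras' scatter of up to about 17 mm (the calculator in the scene view).

The job took about 20 s of the 72 s allowed. One disagreement: the top and scene cameras differed by several millimetres on the slot's position. I relied on the wrist camera instead, and used its close look to shift the board about 1.2 mm sideways before passing the wide part through.

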